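# Push the wet pin board home in the drying station

## Task

Push the pin board that carries the freshly lacquered brush handles along the bench into the corner of the drying station, so that its long back edge lies flat against the guide rail and its end lies against the end stop in front of the dryer. The lacquer is wet: push gently and only on the board itself, keep it flat on the bench without lifting it, never touch the handles, and leave everything else on the bench where it stands. When the board is home, take the hand away.

Things in the scene. Friction and masses are not known exactly. Their poses are not given: they have to be found in the camera images.
- pin_board: the loaded pin board: loose beech board 150 (x) x 180 (y) x 30 mm tall, nine handles standing on it; 0.5 to 0.9 kg in all, friction on the bench 0.5 to 0.7, so it slides at 3 to 6 N. Origin: centre of its underside, z up. It starts turned by at most 0.3 rad: its +x long edge faces the guide rail, its -y short edge the end stop. The handles stand at least 41 mm in from the x edges and 46 mm in from the y edges
- handles: the nine wet brush handles (bare wood below, thicker dark red lacquer above) standing fixed on the loaded pin board in three rows of three, 26 mm apart in x, 36 mm in y, each up to 15 mm thick, tops 165 mm above the bench. Origin: middle of the board's top face, 30 mm above its underside. Not to be touched
- station: the drying station, fixed to the bench, turned by up to 0.17 rad: guide rail, end stop and dryer in one. Origin: the inside corner at bench level where the faces of rail and stop meet; x points to the rail, y along it, away from the stop, z up. With the loaded board home, its centre is at x = -75, y = +90 mm in this frame and it is not turned against it
- rail_face (a point): point on the face of the guide rail at its top edge, 90 mm along y from the station's origin. The rail is an aluminium bar 25 mm tall, 20 mm thick behind its face (station x = 0), from y = -20 to y = 380 mm of the station
- stop_face (a point): point on the face of the end stop at its top edge, 75 mm before the rail's face. The stop is an aluminium bar 25 mm tall, 12 mm thick behind its face (station y = 0), from x = -150 to x = 0 of the station
- dryer_top (a point): middle of the top of the grey warm-air dryer, a box 200 (x) x 160 (y) mm, top 167 mm above the bench with a carrying handle up to 190 mm; its louvred front stands 80 mm behind the stop's face (louvres stick out 15 mm), a 4 mm plate lies between
- board_back_left (a point): point at half height (15 mm above the bench) on the +x +y (back left) vertical corner of the loaded pin board
- board_back_right (a point): point at half height (15 mm above the bench) on the +x -y (back right) vertical corner of the loaded pin board
- board_front_right (a point): point at half height (15 mm above the bench) on the -x -y (front right) vertical corner of the loaded pin board
- bare_board: the other pin board: the same 150 x 180 x 30 mm beech board, but with nine bare steel pins 34 mm tall and no handles; loose, a bystander. Origin: centre of its underside
- lacquer_jar: squat amber glass jar with a black lid, 52 mm wide, 62 mm tall; loose, a bystander standing in front of the station, to the right of the loaded pin board. Origin: centre of its underside
- brush_glass: glass 74 mm wide and 95 mm tall with brushes standing in it, about 235 mm tall in all; loose, a bystander at the left. Origin: centre of its underside
- polishing_block: cork polishing block 75 x 45 x 28 mm; loose, a bystander at the right. Origin: centre of its underside
- lacquer_dish: small empty white ceramic dish, 68 mm wide, 22 mm tall; loose, a bystander near the robot at the right. Origin: centre of its underside
- spatula: spatula 170 mm long lying on a 6 mm thick glass mixing slab (200 x 240 mm, fixed) near the robot at the left; loose, a bystander. Origin: under its middle, its x axis runs along it

How it is judged:
At the end, for the whole second after the job is handed in: The loaded pin board lies flat and still on the bench in the station's corner: both ends of its back edge within 5 mm of the guide rail and both ends of its right edge within 5 mm of the end stop, square to the station (x of each of board_back_left, board_back_right in the frame of station above -0.005 m and y of board_back_right in the frame of station between -0.005 and 0.005 m and y of board_front_right in the frame of station below 0.005 m and x of board_back_right in the frame of station below 0.005 m and angle between the x axis of pin_board and the x axis of station, either way round below 0.04 rad and height (world z) of pin_board below 0.003 m and angle between pin_board's own z axis and vertical below 0.02 rad and linear speed of pin_board below 0.005 m/s and angular speed of pin_board below 0.03 rad/s); the robot touches nothing.
It fails at once if a wet handle is touched by the robot (contact force between any of the fingers, the arm and handles above 0.3 N).
It fails at once if the pin board is lifted off the bench or tipped (height (world z) of pin_board above 0.008 m or angle between pin_board's own z axis and vertical above 0.08 rad).
It fails at once if the board is rammed against the rail or the stop (over 45 N) (contact force between pin_board and station above 45 N).
It fails at once if another thing on the bench is pushed aside (more than 15 mm) or knocked over (distance of any of bare_board, lacquer_jar, brush_glass, polishing_block, lacquer_dish, spatula from where it was at the start of the episode above 0.015 m or angle between any of bare_board, lacquer_jar, brush_glass, polishing_block, lacquer_dish, spatula's own z axis and vertical above 0.3 rad).
It also fails if it takes over 72 s, if anything falls off the work surface, if the arm or the gripper's body presses on something with over 40 N, if the wrist force passes 120 N, or if a joint passes its speed limit or range.

## Robot

A 7-joint arm with a two-finger parallel gripper is mounted at the origin on the work surface. World frame = base frame: x ahead of the robot, y to its left, z up, the work surface at z = 0. Lengths are in m, angles in rad, forces in N, time in s.
With the tool pointing down it reaches from about 0.425 to 1.025 m from the base axis. Payload 3.6 kg.
Tool frame: the origin (TCP) lies on the centre line of the jaws, within the pads' length; the fingertips stand 25 mm ahead of it and the grasp point (between the pads) lies 6 mm ahead of it; z points along the fingers, y is the line along which they close (so a half turn about z gives the same grasp; the last joint's range is limited). The gripper opens to 85 mm and grips with 20 to 120 N. Pads are 22 mm wide; open, the fingers measure 114 mm over their backs; the gripper's body (76 mm by 85 mm) begins 54 mm behind the grasp point. The pads swing forward as they close: fully open they stand 13 mm farther back than shut.
Start: joints at [1.22, 0.591, 0.048, 1.609, -0.033, 0.943, -0.034], TCP at [0.185, -0.701, 0.256] pointing down, gripper open.
Joint ranges: [-2.69, 2.69], [-0.47, 2.24], [-1.27, 1.36], [0.19, 2.51], [-1.53, 4.68], [0.08, 2.07], [-3.09, 3.09]. Speed limits (rad/s): [2.57, 2.57, 3.14, 3.14, 3.14, 3.14, 3.14].

## Interface

Orientations are given as a unit quaternion [w, x, y, z].
In Python, from bench import ctrl, eyes gives the robot as it stands.
- The arm moves only by the tool arm_command, never from a script. Its argument "series" is a list that holds one entry, the list of rows, each a list of 7 numbers: the closure, from 0 (fully open) to 1 (shut), then the shift along the tool's x, y, z each as a share of 500 mm, from -1 to 1, then the turn, a rotation vector about the tool's x, y, z each as a share of 90 degrees, from -1 to 1. In form: [[[fingers, x, y, z, wx, wy, wz], ...]]. A call has 1 to 12 rows; each row shifts and turns the commanded pose from where the row before left it, along the tool's axes as they then stand; what a row does not reach is not made up. A row lasts 1/12 s, in which the tool goes at most 41.7 mm and 7.16 degrees, less where a joint would pass 70% of its speed; a pose out of reach is approached as far as the arm can. A call with a number of a shift or a turn outside -1 to 1 is refused whole. A call with a gripper value outside its range is refused whole. The fingers move at their own pace and stop on an object; "squeeze" is the grip in N (left out, the last holds). Time passes only in rows, so rows that do not move let the fingers close. It gives the time, the measured TCP pose, the force, the opening and the grip force at its end, in the units of the state.
- ctrl.sense(): the state, without advancing time (a new reading comes with each control period).
- eyes.get_image(name): name is "side" or "top"; returns a dict with "pixels" (384x512x3 uint8, red, green, blue), "mtx" (3x3 intrinsics, pixels), "R" (3x3) and "t" (3): a world point X has camera coordinates R X + t. Camera axes: x right, y down, z forward; pixel columns grow to the right and rows downward; lengths in m; the calibration is good to about 2 mm. A picture is of the moment at which its call begins. There is no depth.
- ctrl.job_done(): hands the job in; it is judged then, once.
The state is a dict: "t": time; "qpos": joint angles; "qd": joint speeds; "effort": joint torques, N m; "position": TCP position; "orientation": TCP orientation; "ft_force": force on the tool from outside, world axes, zero at the start; "wrist_torque": the same for the moment, N m; "opening": finger opening in m; "grip_force": force on a finger pad.
Only numpy, scipy, OpenCV 4.12 (cv2) and the standard library are available. Lean on these libraries where they do the work, as an engineer would, in place of code of your own. Each camera call takes 0.05 s, during which the arm holds its last target. There are 200 camera calls.

## Working session

There is one attempt and no reset: what is moved stays moved. The work goes in short steps, Python scripts to look and compute and a tool call to move; the robot and the scene stay as the last step left them, time stands still between calls to the robot, and variables do not carry over. Pictures are saved under pics/ and viewed, at most 10 in all, crops included, and the job is handed in when it is done.

Besides the shell and the picture viewer there is one more tool, called after "Call:" as name(argument=value, ...) on one line, values as JSON. arm_command: Moves the arm, as the interface text tells. Shift numbers are shares of 500 mm and turn numbers shares of 90 degrees, none past 1 either way. Its arguments: {"type":"object","properties":{"series":{"type":"array"},"squeeze":{"type":"number"}},"required":["series"]}

```bash
mkdir -p pics; python3 - <<'E'
from bench import ctrl, eyes
import cv2, pickle
s=ctrl.sense(); print({k:s[k] for k in('t','position','orientation','ft_force','opening')})
for n in('top','side'):
    d=eyes.get_image(n); cv2.imwrite(f'pics/{n}0.png',d['pixels'][...,::-1]); pickle.dump(d,open(n+'0.pkl','wb'))
    print(n,d['mtx'],d['R'],d['t'])
E
```

```text
{'t': 0.0, 'position': array([ 0.1846487 , -0.70029569,  0.25512981]), 'orientation': array([-1.11000076e-03,  9.91699060e-01,  1.28575653e-01, -2.11181469e-04]), 'ft_force': array([ 0.72668515, -0.02999815, -0.25741496]), 'opening': 0.08548684202996362}
top [[418.91388211   0.         249.3423097 ]
 [  0.         418.91388211 193.54939526]
 [  0.           0.           1.        ]] [[ 0.01975671 -0.99979558 -0.00429668]
 [-0.99236049 -0.01908597 -0.12188677]
 [ 0.12177985  0.00667194 -0.99253471]] [0.01246687 0.50879892 1.20682849]
side [[490.63725156   0.         248.93015923]
 [  0.         490.63725156 201.85388665]
 [  0.           0.           1.        ]] [[-0.90364685 -0.42776205  0.02102371]
 [-0.30721469  0.61322466 -0.7277188 ]
 [ 0.29839823 -0.6640596  -0.68555331]] [0.45972944 0.23674619 1.47175206]
```

View pics/top0.png

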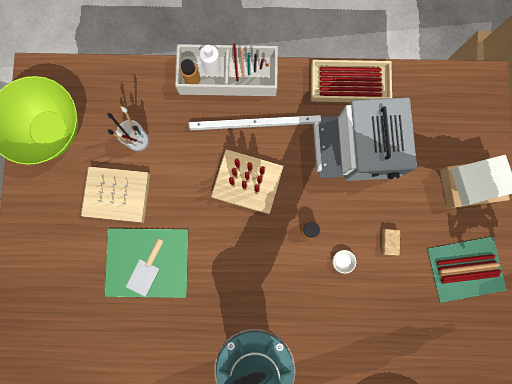

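View pics/side0.png

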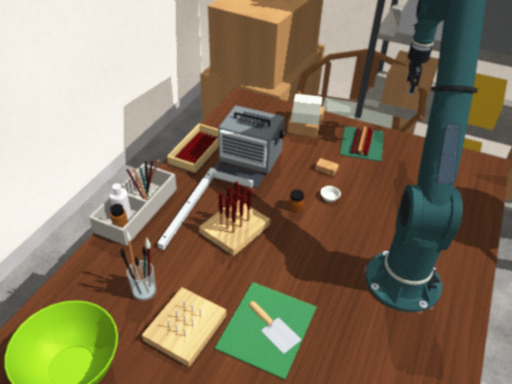

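Top view: loaded board at about (247,181), rail running from (190,125) to (320,119), stop near col 318, rows 120–175, and jar at (311,229). I'll zoom in for the corners.

```bash
cat > h.py <<'E'
import numpy as np, cv2, pickle
from bench import ctrl, eyes
def proj(d,X):
    c=d['R']@np.asarray(X,float)+d['t']; p=d['mtx']@c; return p[:2]/p[2]
def ray(d,uv,z):
    v=d['R'].T@np.linalg.solve(d['mtx'],[uv[0],uv[1],1.]); o=-d['R'].T@d['t']
    return o+v*(z-o[2])/v[2]
def crop(d,x,y,w,h,f,n):
    cv2.imwrite(n,cv2.resize(d['pixels'][y:y+h,x:x+w,::-1],None,fx=f,fy=f,interpolation=cv2.INTER_CUBIC))
E
python3 - <<'E'
from h import *
t=pickle.load(open('top0.pkl','rb'));s=pickle.load(open('side0.pkl','rb'))
print(proj(t,ctrl.sense()['position']),proj(s,ctrl.sense()['position']))
a=t['pixels'][100:225,180:340,::-1]; b=s['pixels'][150:275,150:310,::-1]
crop(t,180,100,160,125,5,'pics/tc.png'); crop(s,150,150,160,110,5,'pics/sc.png')
E
```

```text
[557.82844108 326.30505777] [410.36299257  84.33002645]
```

View pics/tc.png

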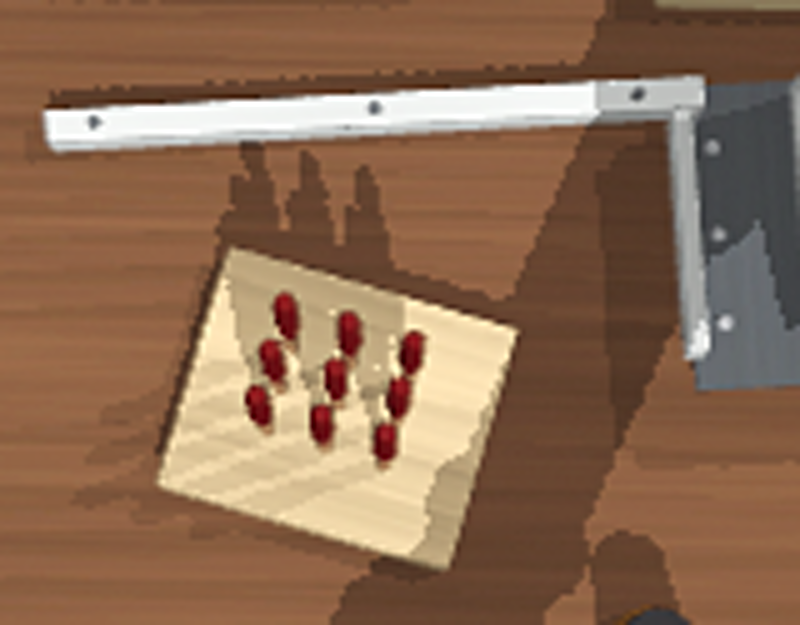

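View pics/sc.png

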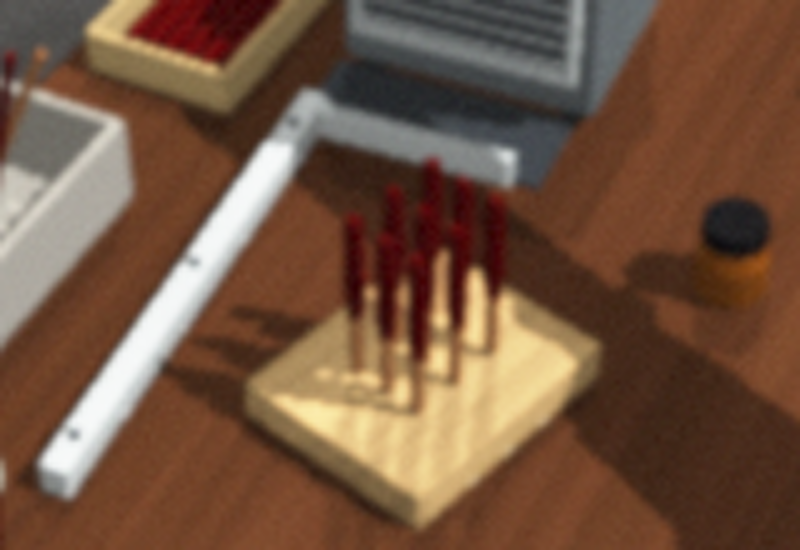

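Crop: board top corners near crop px (228,248), (518,328), (448,570), (160,486). The rail's rear top edge runs (46,108) to (703,77), and the stop's front end is near (697,355). Next I'll compute the frames.

```bash
cat >> h.py <<'E'
def board(d,box=None,z=.03):
    """corners BL,BR,FR,FL of loaded board top from colour mask near uv box (x,y,w,h)"""
    hsv=cv2.cvtColor(d['pixels'],cv2.COLOR_RGB2HSV)
    m=cv2.inRange(hsv,(14,45,110),(32,190,255)); x,y,w,h=box; k=np.zeros_like(m); k[y:y+h,x:x+w]=m[y:y+h,x:x+w]
    k=cv2.morphologyEx(k,cv2.MORPH_OPEN,np.ones((3,3)))
    c=max(cv2.findContours(k,0,2)[0],key=cv2.contourArea)
    w=np.array([ray(d,p,z)[:2] for p in c[:,0].astype(float)],np.float32)
    return cv2.minAreaRect(w)
E
python3 - <<'E'
from h import *
t=pickle.load(open('top0.pkl','rb'));s=pickle.load(open('side0.pkl','rb'))
u=lambda x,y,o:((x+.5)/5-.5+o[0],(y+.5)/5-.5+o[1])
T=(180,100);S=(150,150)
def show(d,o,L):
    for n,x,y,z in L: print(n,ray(d,u(x,y,o),z).round(4))
show(t,T,[('BL',228,248,.03),('BR',518,328,.03),('FR',448,570,.03),('FL',160,486,.03),('railL',46,108,.025),('railR',703,77,.025),('faceL',47,139,.025),('faceR',672,109,.025),('stopFrontFace',685,345,.025)])
print('side')
show(s,S,[('BL',247,385,.03),('FR',600,346,.03),('FL',420,508,.03),('railfaceL bottom',68,498,0),('railface top L',68,475,.025),('railfaceR top',318,117,.025),('stopfront top',500,155,.025)])
print(board(t,(205,140,85,80)))
def c(uv,z,d=t): return ray(d,uv,z).round(3)
print('jar lid',c((311,229),.062),'bare',c((115,194),.03),'dish',c((344,262),.02),'dryerNearFrontTop',c((352,104),.167),c((357,180),.167),'glass',c((132,138),.05))
E
```

```text
BL [0.6411 0.0974 0.03  ]
BR [ 0.5957 -0.0769  0.03  ]
FR [ 0.4503 -0.0372  0.03  ]
FL [0.4968 0.1338 0.03  ]
railL [0.727  0.2106 0.025 ]
railR [ 0.7537 -0.188   0.025 ]
faceL [0.7076 0.2093 0.025 ]
faceR [ 0.7333 -0.1692  0.025 ]
stopFrontFace [ 0.5882 -0.1771  0.025 ]
side
BL [0.6397 0.0997 0.03  ]
FR [ 0.4506 -0.0341  0.03  ]
FL [0.4936 0.1434 0.03  ]
railfaceL bottom [0.7072 0.211  0.    ]
railface top L [0.7034 0.2124 0.025 ]
railfaceR top [ 0.7293 -0.1617  0.025 ]
stopfront top [ 0.5933 -0.183   0.025 ]
((0.5457191467285156, 0.0305820032954216), (0.1824473738670349, 0.15346893668174744), 74.72748565673828)
jar lid [ 0.406 -0.156  0.062] bare [0.5  0.42 0.03] dish [ 0.314 -0.258  0.02 ] dryerNearFrontTop [ 0.74  -0.25   0.167] [ 0.533 -0.262  0.167] glass [0.665 0.373 0.05 ]
```

Call:
arm_command(series=[[[0,0.058,-0.045,0,0,0,0],[0,0.058,-0.045,0,0,0,0],[0,0.058,-0.045,0,0,0,0],[0,0.058,-0.045,0,0,0,0],[0,0.058,-0.045,0,0,0,0],[0,0.058,-0.045,0,0,0,0],[0,0.058,-0.045,0,0,0,0],[0,0.058,-0.045,0,0,0,0],[0,0.058,-0.045,0,0,0,0],[0,0.058,-0.045,0,0,0,0],[0,0.058,-0.045,0,0,0,0],[0,0.058,-0.045,0,0,0,0]]])

```text
t: 1.1
position: [0.453, -0.3495, 0.256]
orientation: [-0.0, 0.992, 0.129, -0.0]
ft_force: [1.1, -0.0, 0.6]
opening: 0.0856
grip_force: 0.0
```

Call:
arm_command(series=[[[0,0.015,-0.067,0,0,0,0],[0,0.015,-0.067,0,0,0,0],[0,0.015,-0.067,0,0,0,0],[0,0.015,-0.067,0,0,0,0],[0,0.015,-0.067,0,0,0,0],[0,0.015,-0.067,0,0,0,0],[0,0.015,-0.067,0,0,0,0],[0,0.015,-0.067,0,0,0,0],[0,0.015,-0.067,0,0,0,0],[0,0.015,-0.067,0,0,0,0],[0,0.015,-0.067,0,0,0,0],[0,0.015,-0.067,0,0,0,0]]])

```text
t: 2.1
position: [0.4364, 0.0619, 0.2562]
orientation: [0.0, 0.992, 0.129, -0.0]
ft_force: [0.7, -0.7, -1.0]
opening: 0.0853
grip_force: 0.0
```

Call:
arm_command(series=[[[0,0,0,0,0,0,0.041],[0,0,0,0,0,0,0.041],[0,0,0,0,0,0,0.041],[0,0,0,0,0,0,0.041],[0,0,0,0,0,0,0.041],[0,0,0,0,0,0,0.041],[0,0,0,0,0,0,0.041],[0,0,0,0,0,0,0.041],[0,0,0,0,0,0,0],[0,0,0,0,0,0,0]]])

```text
t: 2.93
position: [0.4368, 0.0604, 0.2561]
orientation: [0.0, 0.992, -0.127, -0.0]
ft_force: [-0.2, 0.4, 0.1]
opening: 0.0857
grip_force: 0.0
```

Call:
arm_command(series=[[[0,0,0,0.05,0,0,0],[0,0,0,0.05,0,0,0],[0,0,0,0.05,0,0,0],[0,0,0,0.05,0,0,0],[0,0,0,0.05,0,0,0],[0,0,0,0.05,0,0,0],[0,0,0,0.05,0,0,0],[0,0,0,0.04,0,0,0],[0,0,0,0.03,0,0,0],[0,0,0,0.02,0,0,0],[0,0,0,0.012,0,0,0],[0,0,0,0,0,0,0]]])

```text
t: 3.93
position: [0.4369, 0.0604, 0.0295]
orientation: [0.0, 0.992, -0.128, -0.001]
ft_force: [-0.0, -0.3, -0.5]
opening: 0.0857
grip_force: 0.0
```

```bash
python3 - <<'E'
from h import *
print(ctrl.sense()['position'],ctrl.sense()['qpos'].round(2))
s=eyes.get_image('side');t=eyes.get_image('top')
a=cv2.resize(s['pixels'][130:290,180:380,::-1],None,fx=3,fy=3)[:,:480]
b=cv2.resize(t['pixels'][130:290,190:290,::-1],None,fx=3,fy=3)
cv2.imwrite('pics/near1.png',np.hstack([a,b]))
E
```

```text
[0.43686145 0.06044655 0.02946188] [-0.23  0.69 -0.01  2.36  0.06  0.09 -2.12]
```

View pics/near1.png

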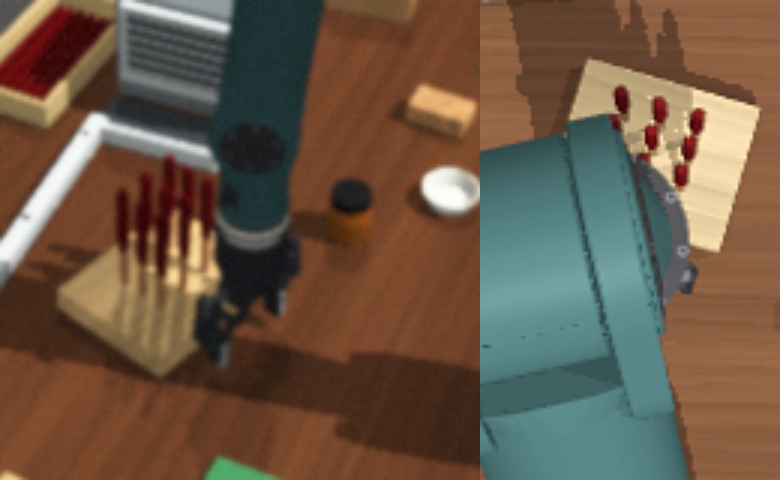

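Side view: the fingers are low beside the front edge (tip at crop 220,360), and the silver flange is about level with the handle tops. I'll lean the tool back about 8° before contact.

Call:
arm_command(series=[[[0,0.008,0,0,0,0,0],[0,0.008,0,0,0,0,0],[0,0.008,0,0,0,0,0],[0,0.008,0,0,0,0,0],[0,0,0,0,0,0.03,0],[0,0,0,0,0,0.03,0],[0,0,0,0,0,0.03,0],[0,0,0,0,0,0,0],[0,0,0,0,0,0,0]]])

```text
t: 4.78
position: [0.4547, 0.053, 0.0331]
orientation: [0.01, 0.991, -0.128, 0.023]
ft_force: [0.3, 0.0, 0.2]
opening: 0.0856
grip_force: 0.0
```

```bash
cat >> h.py <<'E'
from scipy.spatial.transform import Rotation as Ro
ST=np.array([.7324,-.1694]); YS=.067
def tool():
    s=ctrl.sense(); R=Ro.from_quat(s['orientation'],scalar_first=True).as_matrix()
    p=s['position']; c,n=np.cos(YS),np.sin(YS); d=p[:2]-ST
    print('t',s['t'],'pos',p.round(4),'station',np.round([c*d[0]+n*d[1],-n*d[0]+c*d[1]],4),'xang',round(float(np.arctan2(R[1,0],R[0,0])),3),'z',R[:,2].round(3),'F',s['ft_force'].round(1),'q',s['qpos'].round(2))
E
python3 -c "
from h import *
tool()"
```

```text
t 4.7833 pos [0.4547 0.053  0.0331] station [-0.2622  0.2405] xang -0.257 z [ 0.043 -0.026 -0.999] F [0.3 0.  0.2] q [-0.22  0.68 -0.02  2.35  0.59  0.09 -2.66]
```

Call:
arm_command(series=[[[0,0.008,0,0.003,0,0,0],[0,0.008,0,0.003,0,0,0],[0,0.006,0,0.003,0,0,0],[0,0.006,0,0.001,0,0,0],[0,0.006,0,0.001,0,0,0],[0,0,0,0,0,0,0],[0,0,0,0,0,0,0]]])

```text
t: 5.37
position: [0.4694, 0.0481, 0.0278]
orientation: [0.011, 0.991, -0.129, 0.021]
ft_force: [-3.3, 0.7, -0.4]
opening: 0.0855
grip_force: 1.6
```

```bash
python3 - <<'E'
from h import *
tool()
s=eyes.get_image('side');t=eyes.get_image('top')
a=cv2.resize(s['pixels'][150:270,190:310,::-1],None,fx=4,fy=4)
b=cv2.resize(t['pixels'][130:250,210:290,::-1],None,fx=4,fy=4)
cv2.imwrite('pics/near2.png',np.hstack([a,b]))
E
```

```text
t 5.3667 pos [0.4694 0.0481 0.0278] station [-0.2479  0.2346] xang -0.258 z [ 0.04  -0.027 -0.999] F [-3.3  0.7 -0.4] q [-0.18  0.7  -0.05  2.32  0.6   0.12 -2.65]
```

View pics/near2.png

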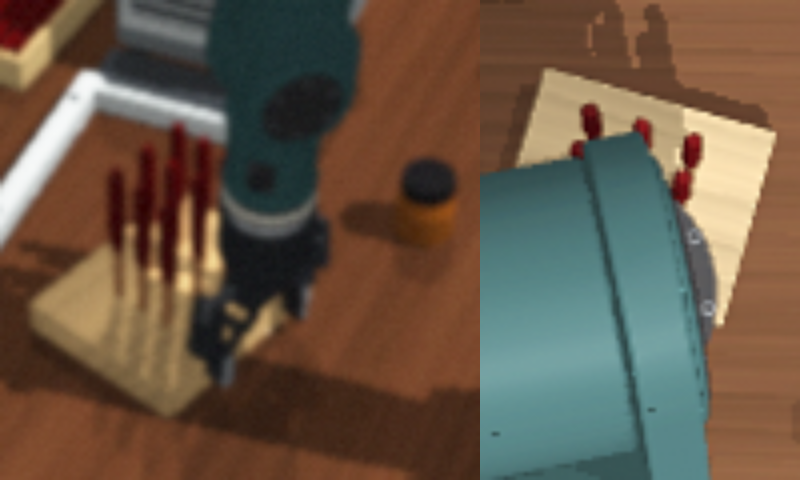

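The fingers touch the front edge evenly at about 3 N and the handles are clear. Now I'll push along an arc, turning the board toward square and leaning the tool back a bit more.

Call:
arm_command(series=[[[0,0.008,0.003,0.001,0,0.007,-0.01],[0,0.008,0.003,0.001,0,0.007,-0.01],[0,0.008,0.003,0.001,0,0.007,-0.01],[0,0.008,0.003,0.001,0,0.007,-0.01],[0,0.008,0.003,0.001,0,0.007,-0.01],[0,0.008,0.003,0.001,0,0.007,-0.01],[0,0,0,0,0,0,0]]])

```text
t: 6.05
position: [0.4943, 0.0342, 0.0276]
orientation: [0.016, 0.995, -0.079, 0.056]
ft_force: [-1.5, 0.4, -1.1]
opening: 0.0853
grip_force: 1.1
```

```bash
cat >> h.py <<'E'
def bd():
    t=eyes.get_image('top'); r=board(t,(205,120,110,95)); (cx,cy),(w,h),a=r
    c=cv2.boxPoints(r); print('board',np.round([cx,cy,w,h,a],4))
    return t
E
python3 - <<'E'
from h import *
tool(); bd()
E
```

```text
t 6.05 pos [0.4943 0.0342 0.0276] station [-0.2239  0.2191] xang -0.158 z [ 0.108 -0.04  -0.993] F [-1.5  0.4 -1.1] q [-0.18  0.7  -0.02  2.31  1.16  0.08 -3.08]
board [5.79500e-01 2.28000e-02 1.82000e-01 1.53900e-01 8.08995e+01]
```

Call:
arm_command(series=[[[0,0.008,0.003,0.001,0,0,-0.01],[0,0.008,0.003,0.001,0,0,-0.01],[0,0.008,0.003,0.001,0,0,-0.01],[0,0.008,0.003,0.001,0,0,-0.01]]])

```text
t: 6.43
position: [0.5077, 0.027, 0.0274]
orientation: [0.016, 0.997, -0.051, 0.054]
ft_force: [-3.3, 0.4, -0.8]
opening: 0.0851
grip_force: 1.4
```

```bash
python3 - <<'E'
from h import *
tool(); bd()
E
```

```text
t 6.4333 pos [0.5077 0.027  0.0274] station [-0.211  0.211] xang -0.101 z [ 0.106 -0.038 -0.994] F [-3.3  0.4 -0.8] q [-0.08  0.71 -0.13  2.28  1.14  0.15 -2.98]
board [6.24300e-01 1.61000e-02 1.82600e-01 9.59000e-02 8.64909e+01]
```

Call:
arm_command(series=[[[0,0.009,0.003,0.001,0,0,-0.012],[0,0.009,0.003,0.001,0,0,-0.012],[0,0.009,0.003,0.001,0,0,-0.012],[0,0.009,0.003,0.001,0,0,-0.012],[0,0.009,0.003,0.001,0,0,-0.012],[0,0.009,0.003,0.001,0,0,-0.012],[0,0.009,0.003,0.001,0,0,-0.012],[0,0.007,0.002,0.001,0,0,-0.012],[0,0,0,0,0,0,-0.01]]])

```text
t: 7.23
position: [0.5433, 0.0127, 0.0275]
orientation: [0.022, 0.998, 0.031, 0.053]
ft_force: [-2.6, -0.6, -0.7]
opening: 0.0856
grip_force: 1.0
```

```bash
python3 - <<'E'
from h import *
tool(); t=bd(); s=eyes.get_image('side')
a=cv2.resize(s['pixels'][130:270,160:300,::-1],None,fx=3,fy=3)
b=cv2.resize(t['pixels'][100:240,205:330,::-1],None,fx=3,fy=3)
cv2.imwrite('pics/near3.png',np.hstack([a,b]))
E
```

```text
t 7.2333 pos [0.5433 0.0127 0.0275] station [-0.1765  0.1944] xang 0.065 z [ 0.106 -0.041 -0.993] F [-2.6 -0.6 -0.7] q [ 0.08  0.73 -0.29  2.19  1.09  0.28 -2.7 ]
board [0.6257 0.0873 0.1495 0.0452 1.3545]
```

View pics/near3.png

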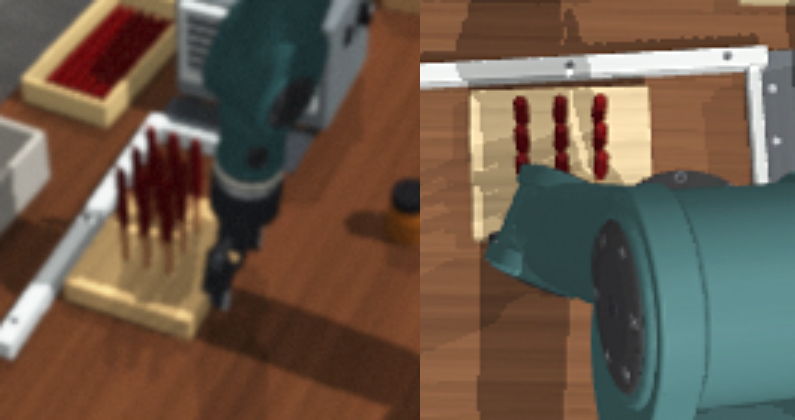

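The board is now nearly parallel to the rail (crop: board back edge at row 86, rail face about row 80). I'll close the gap slowly.

Call:
arm_command(series=[[[0,0.005,0,0.0005,0,0,0],[0,0.005,0,0.0005,0,0,0],[0,0.005,0,0.0005,0,0,0],[0,0.005,0,0.0005,0,0,0],[0,0,0,0,0,0,0]]])

```text
t: 7.75
position: [0.5535, 0.0145, 0.0278]
orientation: [0.022, 0.998, 0.033, 0.053]
ft_force: [-2.7, -1.6, -2.2]
opening: 0.0855
grip_force: 1.3
```

Call:
arm_command(series=[[[0,0.003,0,0.0005,0,0,0],[0,0.003,0,0,0,0,0],[0,0,0,0,0,0,0]]])

```text
t: 8.0
position: [0.556, 0.0148, 0.0278]
orientation: [0.021, 0.998, 0.033, 0.053]
ft_force: [-2.9, 0.0, -0.8]
opening: 0.0857
grip_force: 1.3
```

```bash
cat >> h.py <<'E'
def edge():
    """wood pixel rows of the board's back edge and rail face row, per column"""
    t=eyes.get_image('top'); hsv=cv2.cvtColor(t['pixels'],cv2.COLOR_RGB2HSV)
    m=cv2.inRange(hsv,(14,45,110),(32,190,255))[118:200,200:335]
    m=cv2.morphologyEx(m,cv2.MORPH_OPEN,np.ones((3,3)))
    ys,xs=np.nonzero(m); lo,hi=xs.min()+4,xs.max()-4
    c,n=np.cos(YS),np.sin(YS)
    def st(u,v):
        d=ray(t,(u,v),.03)[:2]-ST; return np.round([c*d[0]+n*d[1],-n*d[0]+c*d[1]],4)
    for x in (lo,(lo+hi)//2,hi): print('back',st(x+200,ys[xs==x].min()+118-.5))
    for y in np.unique(ys)[[4,12,20]]: print('L',st(xs[ys==y].min()+199.5,y+118),'R',st(xs[ys==y].max()+200.5,y+118))
    return t
E
python3 - <<'E'
from h import *
tool(); edge()
E
```

```text
t 8.0 pos [0.556  0.0148 0.0278] station [-0.1636  0.1956] xang 0.069 z [ 0.107 -0.039 -0.994] F [-2.9  0.  -0.8] q [ 0.1   0.74 -0.32  2.17  1.06  0.31 -2.66]
back [-0.0032  0.2731]Traceback (most recent call last):
  File "<stdin>", line 2, in <module>
  File "h.py", line 37, in edge
    for x in (lo,(lo+hi)//2,hi): print('back',st(x+200,ys[xs==x].min()+118-.5))
                                                       ~~~~~~~~~~~~~^^
    return umr_minimum(a, axis, None, out, keepdims, initial, where)
ValueError: zero-size array to reduction operation minimum which has no identity
```

Call:
arm_command(series=[[[0,-0.02,0,-0.002,0,0,0],[0,-0.04,0,-0.004,0,0,0],[0,-0.05,0,-0.005,0,0,0],[0,-0.02,0,-0.04,0,0,0],[0,0,0,-0.07,0,0,0],[0,0,0,-0.07,0,0,0],[0,0,0,-0.07,0,0,0],[0,0,0,-0.07,0,0,0],[0,0,0,-0.07,0,0,0],[0,0,0,-0.07,0,0,0],[0,0,0,0,0,0,0]]])

```text
t: 8.97
position: [0.4714, 0.0217, 0.2621]
orientation: [0.021, 0.997, 0.033, 0.061]
ft_force: [0.0, 0.4, 0.0]
opening: 0.0853
grip_force: 0.0
```

Call:
arm_command(series=[[[0,0,0,0,0.029,-0.066,0],[0,0,0,0,0,0,-0.075],[0,0,0,0,0,0,-0.075],[0,0,0,0,0,0,-0.075],[0,0,0,0,0,0,-0.075],[0,0,0,0,0,0,-0.075],[0,0,0,0,0,0,-0.075],[0,0,0,0,0,0,-0.075],[0,0,0,0,0,0,-0.075],[0,0,0,0,0,0,-0.075],[0,0,0,0,0,0,-0.075],[0,0,0,0,0,0,-0.075]]])

```text
t: 9.97
position: [0.4681, 0.0199, 0.2557]
orientation: [0.001, 0.775, 0.632, 0.002]
ft_force: [-0.5, 0.1, -0.9]
opening: 0.0851
grip_force: 0.0
```

```bash
python3 - <<'E'
from h import *
tool(); print(bd() is None)
E
```

```text
t 9.9667 pos [0.4681 0.0199 0.2557] station [-0.2511  0.2066] xang 1.368 z [ 0.004 -0.    -1.   ] F [-0.5  0.1 -0.9] q [ 0.74  0.5  -1.17  2.14  0.61  0.89 -1.  ]
board [0.6397 0.0713 0.1468 0.0845 1.1544]
False
```

Call:
arm_command(series=[[[0,0.044,0.037,0,0,0,0],[0,0.044,0.037,0,0,0,0],[0,0.044,0.037,0,0,0,0],[0,0.044,0.037,0,0,0,0],[0,0.044,0.037,0,0,0,0],[0,0.044,0.037,0,0,0,0],[0,0.042,0.038,0,0,0,0],[0,0,0,0,0,0,-0.057],[0,0,0,0,0,0,-0.057],[0,0,0,0,0,0,-0.057],[0,0,0,0,0,0,0]]])

```text
t: 10.93
position: [0.6263, 0.1427, 0.2548]
orientation: [0.001, 0.686, 0.728, 0.001]
ft_force: [-0.5, -0.3, -0.8]
opening: 0.0858
grip_force: 0.0
```

```bash
python3 - <<'E'
from h import *
tool(); t=bd(); crop(t,180,90,160,120,5,'pics/mid.png')
E
```

```text
t 10.9333 pos [0.6263 0.1427 0.2548] station [-0.085   0.3185] xang 1.63 z [ 0.002 -0.    -1.   ] F [-0.5 -0.3 -0.8] q [ 0.4   0.73 -1.1   1.78  0.72  1.1  -0.89]
board [0.6127 0.0333 0.1034 0.1586 1.0913]
```

View pics/mid.png

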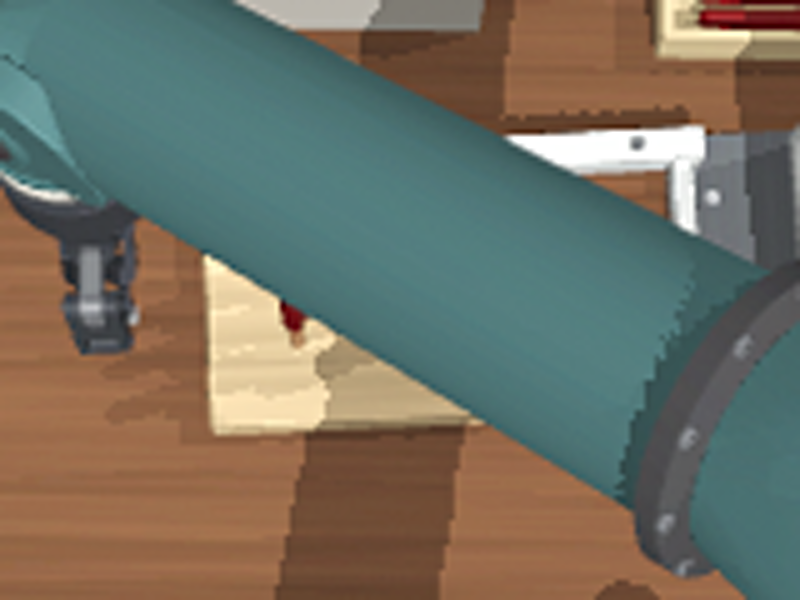

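The forearm now crosses over the board, but it rises steeply from the wrist. I'll lean the tool away, come down in part, and check clearance.

Call:
arm_command(series=[[[0,0,0,0,0,-0.045,0],[0,0,0,0,0,-0.045,0],[0,0.007,0,0.05,0,0,0],[0,0.007,0,0.05,0,0,0],[0,0.007,0,0.05,0,0,0],[0,0.007,0,0.05,0,0,0],[0,0,0,0,0,0,0]]])

```text
t: 11.57
position: [0.6231, 0.1396, 0.1493]
orientation: [0.051, 0.685, 0.725, -0.052]
ft_force: [-0.2, -0.2, -0.4]
opening: 0.0855
grip_force: 0.0
```

```bash
python3 - <<'E'
from h import *
tool(); s=eyes.get_image('side'); crop(s,130,110,160,120,5,'pics/mid2.png')
E
```

```text
t 11.5667 pos [0.6231 0.1396 0.1493] station [-0.0884  0.3157] xang 1.628 z [ 0.002 -0.146 -0.989] F [-0.2 -0.2 -0.4] q [ 0.24  0.82 -0.94  1.84  0.9   1.06 -1.07]
```

View pics/mid2.png

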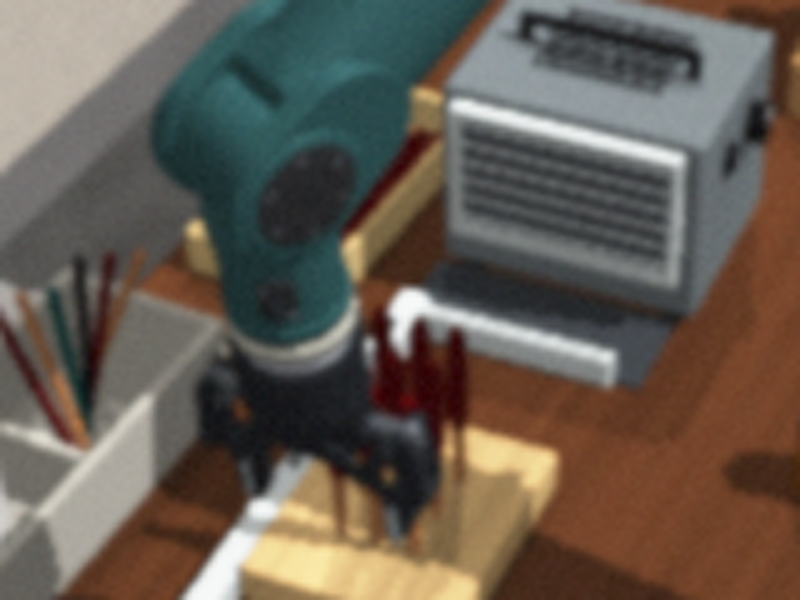

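Side view: wrist housing and forearm sit well above the flange (ring at crop 290,340), and the fingers are left of the board and clear of it. Descending.

Call:
arm_command(series=[[[0,0.007,0,0.048,0,0,0],[0,0.007,0,0.048,0,0,0],[0,0.007,0,0.048,0,0,0],[0,0.007,0,0.048,0,0,0],[0,0.003,0,0.025,0,0,0],[0,0.003,0,0.022,0,0,0],[0,0,0,0,0,0,0]]])

```text
t: 12.2
position: [0.6251, 0.1413, 0.0325]
orientation: [0.052, 0.684, 0.726, -0.049]
ft_force: [-0.9, -1.4, 0.1]
opening: 0.0859
grip_force: 0.0
```

```bash
python3 - <<'E'
from h import *
tool()
E
```

```text
t 12.2 pos [0.6251 0.1413 0.0325] station [-0.0862  0.3171] xang 1.63 z [ 0.008 -0.143 -0.99 ] F [-0.9 -1.4  0.1] q [ 0.18  0.96 -0.83  1.87  1.08  0.93 -1.2 ]
```

Call:
arm_command(series=[[[0,-0.01,0,0.0055,0,0,-0.005],[0,-0.01,0,0.0035,0,0,0],[0,-0.01,0,0.002,0,0,0],[0,-0.01,0,0.0015,0,0,0],[0,-0.01,0,0.0015,0,0,0],[0,-0.01,0,0.0015,0,0,0],[0,-0.01,0,0.0015,0,0,0],[0,-0.01,0,0.0015,0,0,0],[0,-0.01,0,0.0015,0,0,0]]])

```text
t: 12.95
position: [0.6287, 0.0979, 0.0309]
orientation: [0.051, 0.681, 0.729, -0.047]
ft_force: [-0.6, 4.6, 3.4]
opening: 0.0853
grip_force: 2.8
```

```bash
python3 - <<'E'
from h import *
tool(); t=eyes.get_image('top');s=eyes.get_image('side')
a=cv2.resize(s['pixels'][110:260,140:290,::-1],None,fx=3,fy=3)[:,:400]
b=cv2.resize(t['pixels'][90:240,205:335,::-1],None,fx=3,fy=3)
cv2.imwrite('pics/push2.png',np.hstack([a,b]))
E
```

```text
t 12.95 pos [0.6287 0.0979 0.0309] station [-0.0855  0.2736] xang 1.64 z [ 0.011 -0.138 -0.99 ] F [-0.6  4.6  3.4] q [ 0.25  0.95 -0.82  1.89  1.09  0.91 -1.14]
```

View pics/push2.png

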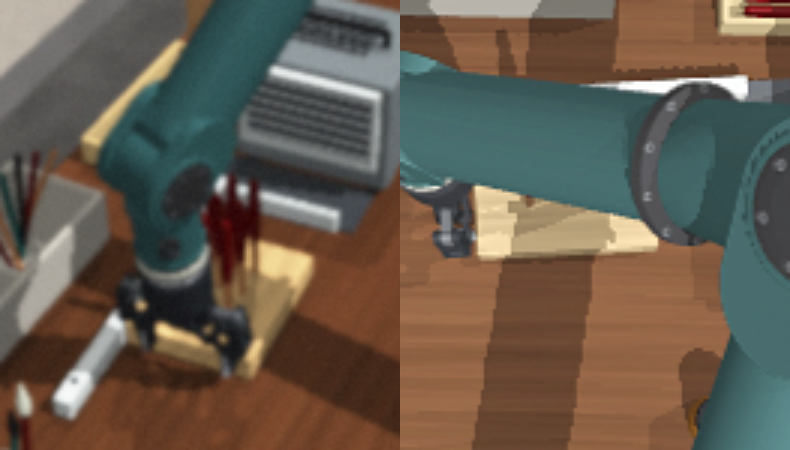

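Fingers sit flush on the left edge with about 4.6 N of push, the handles are well clear of the leaning wrist, and the board lies along the rail. Continuing.

Call:
arm_command(series=[[[0,-0.01,0,0.0015,0,0,0],[0,-0.01,0,0.0015,0,0,0],[0,-0.01,0,0.0015,0,0,0],[0,-0.01,0,0.0015,0,0,0],[0,-0.01,0,0.0015,0,0,0],[0,-0.01,0,0.0015,0,0,0],[0,-0.01,0,0.0015,0,0,0],[0,-0.01,0,0.0015,0,0,0],[0,-0.01,0,0.0015,0,0,0],[0,-0.01,0,0.0015,0,0,0],[0,-0.01,0,0.0015,0,0,0]]])

```text
t: 13.97
position: [0.6325, 0.043, 0.0305]
orientation: [0.051, 0.68, 0.73, -0.047]
ft_force: [-0.6, 7.2, 5.4]
opening: 0.0858
grip_force: 3.2
```

```bash
python3 - <<'E'
from h import *
tool(); t=bd(); hsv=cv2.cvtColor(t['pixels'],cv2.COLOR_RGB2HSV)
m=cv2.inRange(hsv,(14,45,110),(32,190,255))
c,n=np.cos(YS),np.sin(YS)
for v in (150,160,165,170):
    x=np.nonzero(m[v,215:325])[0]+215
    if len(x):
        for u in (x.min()-.5,x.max()+.5):
            d=ray(t,(u,v),.03)[:2]-ST; print(v,u,np.round([c*d[0]+n*d[1],-n*d[0]+c*d[1]],4))
E
```

```text
t 13.9667 pos [0.6325 0.043  0.0305] station [-0.0855  0.2186] xang 1.641 z [ 0.011 -0.138 -0.99 ] F [-0.6  7.2  5.4] q [ 0.33  0.95 -0.81  1.91  1.11  0.89 -1.07]
board [ 0.6007 -0.0626  0.0698  0.1817  1.0906]
160 248.5 [-0.1095  0.2041]
160 280.5 [-0.1141  0.1086]
165 247.5 [-0.1245  0.2078]
165 297.5 [-0.1317  0.0589]
170 248.5 [-0.1397  0.2055]
170 309.5 [-0.1485  0.0241]
```

Call:
arm_command(series=[[[0,-0.008,0,0.001,0,0,0],[0,-0.008,0,0.001,0,0,0],[0,-0.008,0,0.001,0,0,0],[0,-0.008,0,0.001,0,0,0],[0,-0.006,0,0.001,0,0,0],[0,0,0,0,0,0,0]]])

```text
t: 14.52
position: [0.6336, 0.0219, 0.0302]
orientation: [0.052, 0.681, 0.729, -0.048]
ft_force: [0.4, 4.3, 3.1]
opening: 0.0851
grip_force: 2.1
```

Call:
arm_command(series=[[[0,-0.003,0,0.0005,0,0,0],[0,-0.003,0,0.0005,0,0,0],[0,0,0,0,0,0,0]]])

```text
t: 14.77
position: [0.6337, 0.0196, 0.0301]
orientation: [0.051, 0.681, 0.729, -0.048]
ft_force: [0.4, 5.0, 4.1]
opening: 0.0851
grip_force: 2.7
```

Call:
arm_command(series=[[[0,-0.003,0,0.0005,0,0,0],[0,0,0,0,0,0,0]]])

```text
t: 14.93
position: [0.6338, 0.0184, 0.0301]
orientation: [0.051, 0.681, 0.729, -0.048]
ft_force: [-0.5, 5.9, 3.1]
opening: 0.0853
grip_force: 2.8
```

Call:
arm_command(series=[[[0,-0.003,0,0.0005,0,0,0],[0,0,0,0,0,0,0]]])

```text
t: 15.1
position: [0.6337, 0.0183, 0.0301]
orientation: [0.051, 0.68, 0.73, -0.047]
ft_force: [0.2, 8.1, 4.2]
opening: 0.085
grip_force: 3.7
```

Call:
arm_command(series=[[[0,-0.003,0,0.0005,0,0,0],[0,0,0,0,0,0,0]]])

```text
t: 15.27
position: [0.6337, 0.0182, 0.0302]
orientation: [0.05, 0.68, 0.73, -0.046]
ft_force: [-0.6, 9.5, 3.7]
opening: 0.0853
grip_force: 4.6
```

```bash
python3 - <<'E'
from h import *
tool(); bd()
E
```

```text
t 15.2667 pos [0.6337 0.0182 0.0302] station [-0.0859  0.1938] xang 1.641 z [ 0.01  -0.135 -0.991] F [-0.6  9.5  3.7] q [ 0.37  0.94 -0.81  1.91  1.11  0.88 -1.04]
board [ 0.6026 -0.0834  0.0667  0.1697  1.0769]
```

Board is against the stop: position is stuck and force is rising. Backing off and rising to see the gaps.

Call:
arm_command(series=[[[0,0.01,0,-0.001,0,0,0],[0,0.03,0,-0.004,0,0,0],[0,0.05,0,-0.007,0,0,0],[0,0.05,0,-0.007,0,0,0],[0,-0.005,0,-0.04,0,0,0],[0,-0.01,0,-0.07,0,0,0],[0,-0.01,0,-0.07,0,0,0],[0,-0.01,0,-0.07,0,0,0],[0,-0.01,0,-0.07,0,0,0],[0,-0.01,0,-0.07,0,0,0],[0,-0.01,0,-0.07,0,0,0],[0,0,0,0,0,0,0]]])

```text
t: 16.32
position: [0.6319, 0.0859, 0.268]
orientation: [0.055, 0.682, 0.728, -0.046]
ft_force: [-0.0, 1.2, -0.1]
opening: 0.0854
grip_force: 0.0
```

```bash
python3 - <<'E'
from h import *
tool(); bd(); s=eyes.get_image('side');t=eyes.get_image('top')
a=cv2.resize(s['pixels'][150:250,190:290,::-1],None,fx=4,fy=4,interpolation=2)
b=cv2.resize(t['pixels'][100:200,230:330,::-1],None,fx=4,fy=4,interpolation=2)
cv2.imwrite('pics/chk.png',np.hstack([a,b]))
E
```

```text
t 16.3167 pos [0.6319 0.0859 0.268 ] station [-0.0832  0.2615] xang 1.636 z [ 0.018 -0.142 -0.99 ] F [-0.   1.2 -0.1] q [ 0.4   0.68 -1.03  1.77  0.77  1.18 -0.86]
board [ 0.7082 -0.1535  0.0434  0.0301  0.055 ]
```

View pics/chk.png

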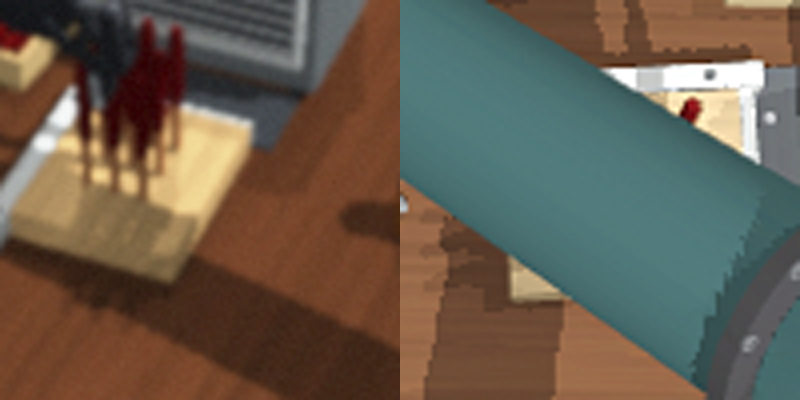

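No loaded-board gap is visible at the stop end, and the hand is up and clear (rail edge at crop row 85, stop at col 745). I'll finish with a light press on the front edge, using the finger's side toward the rail. First, move in front of the board.

Call:
arm_command(series=[[[0,0,0,0,0,0.045,0],[0,0,0,0,0,0.045,0],[0,-0.054,-0.048,0,0,0,0],[0,-0.054,-0.048,0,0,0,0],[0,-0.054,-0.048,0,0,0,0],[0,-0.054,-0.048,0,0,0,0],[0,-0.054,-0.048,0,0,0,0],[0,-0.054,-0.048,0,0,0,0],[0,0,0,0,0,0,0]]])

```text
t: 17.22
position: [0.4893, -0.0951, 0.2574]
orientation: [-0.002, 0.686, 0.727, -0.008]
ft_force: [-0.7, -0.8, -1.0]
opening: 0.0851
grip_force: 0.0
```

```bash
python3 - <<'E'
from h import *
tool()
E
```

```text
t 17.2167 pos [ 0.4893 -0.0951  0.2574] station [-0.2376  0.0904] xang 1.629 z [-0.015 -0.008 -1.   ] F [-0.7 -0.8 -1. ] q [ 0.95  0.56 -1.19  2.07  0.65  0.97 -0.53]
```

Call:
arm_command(series=[[[0,0.01,0,0.05,0,0,0],[0,0.01,0,0.05,0,0,0],[0,0,0,0.05,0,0,0],[0,0,0,0.05,0,0,0],[0,0,0,0.05,0,0,0],[0,0,0,0.05,0,0,0],[0,0,0,0.05,0,0,0],[0,0,0,0.05,0,0,0],[0,0,0,0.03,0,0,0],[0,0,0,0.02,0,0,0],[0,0,0,0.006,0,0,0],[0,0,0,0,0,0,0]]])

```text
t: 18.22
position: [0.4937, -0.0773, 0.0316]
orientation: [-0.001, 0.683, 0.731, -0.003]
ft_force: [0.1, 0.6, -0.7]
opening: 0.0855
grip_force: 0.0
```

```bash
python3 - <<'E'
from h import *
tool()
E
```

```text
t 18.2167 pos [ 0.4937 -0.0773  0.0316] station [-0.232   0.1078] xang 1.639 z [-0.006 -0.002 -1.   ] F [ 0.1  0.6 -0.7] q [ 0.63  0.85 -0.79  2.21  1.17  0.62 -0.99]
```

Call:
arm_command(series=[[[0,0,0.008,0.001,0,0,0],[0,0,0.008,0.001,0,0,0],[0,0,0.008,0.001,0,0,0],[0,0,0.008,0,0,0,0],[0,0,0.006,0,0,0,0],[0,0,0,0,0,0,0]]])

```text
t: 18.72
position: [0.516, -0.0759, 0.0325]
orientation: [0.001, 0.683, 0.73, -0.0]
ft_force: [0.4, 0.4, -0.4]
opening: 0.0852
grip_force: 0.0
```

Call:
arm_command(series=[[[0,0,0.004,0,0,0,0],[0,0,0.004,0,0,0,0],[0,0,0,0,0,0,0]]])

```text
t: 18.97
position: [0.5184, -0.0757, 0.032]
orientation: [0.0, 0.683, 0.731, -0.001]
ft_force: [-0.7, -0.8, 0.2]
opening: 0.0853
grip_force: 0.1
```

Call:
arm_command(series=[[[0,0,0.003,0,0,0,0],[0,0,0.003,0,0,0,0],[0,0,0,0,0,0,0]]])

```text
t: 19.22
position: [0.5188, -0.0757, 0.032]
orientation: [-0.001, 0.683, 0.731, -0.003]
ft_force: [-6.6, -1.3, 5.3]
opening: 0.085
grip_force: 3.9
```

Call:
arm_command(series=[[[0,0,0.003,0,0,0,0],[0,0,0.003,0,0,0,0],[0,0,0,0,0,0,0]]])

```text
t: 19.47
position: [0.5189, -0.0757, 0.0321]
orientation: [-0.002, 0.683, 0.731, -0.005]
ft_force: [-10.7, -0.7, 12.2]
opening: 0.0854
grip_force: 7.7
```

Call:
arm_command(series=[[[0,0,0.003,0,0,0,0],[0,0,0.003,0,0,0,0],[0,0,0,0,0,0,0]]])

```text
t: 19.72
position: [0.5207, -0.0752, 0.0321]
orientation: [-0.002, 0.682, 0.731, -0.006]
ft_force: [-14.2, -1.4, 14.3]
opening: 0.0855
grip_force: 9.2
```

```bash
python3 - <<'E'
from h import *
tool()
E
```

```text
t 19.7167 pos [ 0.5207 -0.0752  0.0321] station [-0.2049  0.1082] xang 1.64 z [-0.012 -0.005 -1.   ] F [-14.2  -1.4  14.3] q [ 0.62  0.87 -0.81  2.14  1.13  0.67 -0.94]
```

Call:
arm_command(series=[[[0,0,-0.02,0,0,0,0],[0,0,-0.02,0,0,0,0],[0,0,0,0.008,0,0,0],[0,0,0,0.003,0,0,0],[0,0,0,0,0,0,0]]])

```text
t: 20.13
position: [0.5083, -0.0765, 0.0261]
orientation: [0.0, 0.683, 0.731, -0.001]
ft_force: [0.1, -0.6, -0.9]
opening: 0.0854
grip_force: 0.0
```

```bash
python3 - <<'E'
from h import *
tool()
for z in [0]:
    t=eyes.get_image('top'); hsv=cv2.cvtColor(t['pixels'],cv2.COLOR_RGB2HSV)
    m=cv2.inRange(hsv,(14,45,110),(32,190,255)); c,n=np.cos(YS),np.sin(YS)
    def st(u,v):
        d=ray(t,(u,v),.03)[:2]-ST; return np.round([c*d[0]+n*d[1],-n*d[0]+c*d[1]],4)
    for u in range(254,320,7):
        y=np.nonzero(m[112:200,u])[0]+112
        if len(y)>3: print(u,y.min(),y.max(),st(u,y.min()-.5),st(u,y.max()+.5))
    for v in (130,140,150,160,170):
        x=np.nonzero(m[v,235:325])[0]+235
        if len(x)>3: print('row',v,st(x.min()-.5,v),st(x.max()+.5,v))
E
```

```text
t 20.1333 pos [ 0.5083 -0.0765  0.0261] station [-0.2174  0.1077] xang 1.638 z [-0.    -0.002 -1.   ] F [ 0.1 -0.6 -0.9] q [ 0.62  0.86 -0.79  2.18  1.17  0.63 -0.99]
261 124 174 [0.0007 0.1611] [-0.1551  0.169 ]
268 124 173 [-0.0003  0.14  ] [-0.1531  0.1481]
275 117 173 [0.0204 0.1177] [-0.1541  0.1273]
282 123 165 [0.0008 0.0976] [-0.1309  0.1051]
289 123 155 [-0.0003  0.0765] [-0.1016  0.0825]
296 123 157 [-0.0013  0.0554] [-0.1087  0.062 ]
303 122 159 [0.0008 0.0341] [-0.1158  0.0415]
310 122 162 [-0.0002  0.013 ] [-0.1259  0.0212]
row 130 [-0.0184  0.1817] [-0.0272  0.0012]
row 140 [-0.0493  0.1832] [-0.0581  0.0002]
row 150 [-0.08    0.1817] [-0.0888 -0.0007]
row 160 [-0.1105  0.1832] [-0.1192  0.0013]
row 170 [-0.1409  0.1817] [-0.144   0.1163]
```

Measured: back edge is 0 ± 1 mm from the rail at both ends and the right edge is 0 ± 1 mm from the stop. One last gentle press, lower down, to confirm.

Call:
arm_command(series=[[[0,0,0.008,0,0,0,0],[0,0,0.008,0,0,0,0],[0,0,0.006,0,0,0,0],[0,0,0.003,0,0,0,0],[0,0,0.003,0,0,0,0],[0,0,0,0,0,0,0]]])

```text
t: 20.68
position: [0.5194, -0.0756, 0.0263]
orientation: [-0.001, 0.683, 0.731, -0.003]
ft_force: [-4.1, -0.2, 4.4]
opening: 0.0855
grip_force: 2.5
```

Call:
arm_command(series=[[[0,0,0.003,0,0,0,0],[0,0,0,0,0,0,0]]])

```text
t: 20.85
position: [0.5195, -0.0756, 0.0263]
orientation: [-0.001, 0.683, 0.731, -0.004]
ft_force: [-8.2, -1.1, 5.3]
opening: 0.0854
grip_force: 3.8
```

Call:
arm_command(series=[[[0,0,-0.02,0,0,0,0],[0,0,-0.04,0,0,0,0],[0,0,-0.03,-0.02,0,0,0],[0,0,0,-0.06,0,0,0],[0,0,0,-0.06,0,0,0],[0,0,0,-0.06,0,0,0],[0,0,0,-0.06,0,0,0],[0,0,0,-0.06,0,0,0],[0,0,0,-0.06,0,0,0],[0,0,0,0,0,0,0],[0,0,0,0,0,0,0]]])

```text
t: 21.77
position: [0.4797, -0.0782, 0.2181]
orientation: [0.002, 0.683, 0.73, 0.0]
ft_force: [-0.4, -0.4, -1.0]
opening: 0.0856
grip_force: 0.0
```

```bash
python3 - <<'E'
from h import *
tool()
t=eyes.get_image('top'); hsv=cv2.cvtColor(t['pixels'],cv2.COLOR_RGB2HSV)
m=cv2.inRange(hsv,(14,45,110),(32,190,255)); c,n=np.cos(YS),np.sin(YS)
def st(u,v):
    d=ray(t,(u,v),.03)[:2]-ST; return np.round([c*d[0]+n*d[1],-n*d[0]+c*d[1]],4)
for u in range(258,320,8):
    y=np.nonzero(m[121:200,u])[0]+121
    if len(y)>3: print(u,st(u,y.min()-.5),st(u,y.max()+.5))
for v in (130,145,160,170):
    x=np.nonzero(m[v,235:325])[0]+235
    if len(x)>3: print('row',v,st(x.min()-.5,v),st(x.max()+.5,v))
E
```

```text
t 21.7667 pos [ 0.4797 -0.0782  0.2181] station [-0.246   0.1079] xang 1.638 z [ 0.004 -0.003 -1.   ] F [-0.4 -0.4 -1. ] q [ 0.88  0.58 -1.12  2.14  0.71  0.86 -0.61]
258 [-0.0019  0.1703] [-0.1547  0.1779]
266 [0.    0.146] [-0.1558  0.1542]
274 [-0.0012  0.1219] [-0.1539  0.1302]
282 [0.0008 0.0976] [-0.143   0.1058]
290 [-0.0004  0.0735] [-0.126   0.0809]
298 [-0.0016  0.0494] [-0.109  0.056]
306 [0.0004 0.0251] [-0.0858  0.0306]
314 [-0.0039  0.0012] [-0.0961  0.0073]
row 130 [-0.0184  0.1817] [-0.0272  0.0012]
row 145 [-0.0647  0.181 ] [-0.0734  0.0013]
row 160 [-0.1106  0.1802] [-0.1161  0.0669]
row 170 [-0.1409  0.1817] [-0.1445  0.1074]
```

Square and home, hand clear.

```bash
python3 -c "
from bench import ctrl
print(ctrl.job_done())"
```

```text
the job is handed in; nothing more can be done
None
```

I handed the job in with the board home: by the top camera its back edge is within about 2 mm of the rail and its right edge within about 1.5 mm of the stop, the hand is clear, and no handle contact was seen; no verdict came back, and I viewed 11 pictures, one over the limit of 10.

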